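Stopper the tea jar

ROBOT

A 6-joint arm with a two-finger parallel gripper is mounted at the origin on the work surface. World frame = base frame: x ahead of the robot, y to its left, z up, the work surface at z = 0. Lengths are in m, angles in rad, forces in N, time in s.
With the tool pointing down it reaches from about 0.35 to 0.95 m from the base axis. Payload 17.4 kg.
Tool frame: the origin (TCP) lies at the centre of the arm's flange, where the gripper is bolted on; the fingertips stand 186 mm ahead of it and the grasp point (between the pads) lies 167 mm ahead of it; z points along the fingers, x is the direction in which the jaws open and shut, and the axes are right-handed (so a half turn about z gives the same grasp; the last joint's range is limited). The gripper opens to 93 mm and grips with 3 to 60 N. Pads are 15 mm wide; open, the fingers measure 128 mm over their backs; the gripper's body (75 mm by 188 mm) begins 65 mm behind the grasp point.
Start: joints at [-1.24, 0.116, 1.442, -0, 1.584, -0.038], TCP at [0.243, -0.63, 0.405] pointing down, gripper open.
Joint ranges: [-2.83, 2.83], [-0.83, 2.19], [0.07, 2.5], [-1.14, 4.28], [0.01, 3], [-2.97, 2.97]. Speed limits (rad/s): [1.89, 1.89, 2.22, 3.14, 3.14, 3.14].

INTERFACE

Orientations are given as a rotation vector (axis times angle).
In Python, from plant import robot gives the robot as it stands. The module is installed in compiled form; this text tells all that it offers.
- The arm moves only by the tool arm_command, never from a script. Its argument "targets" is a list of rows, each a list of 7 numbers: the shift along the world's x, y, z in m, then the turn, a rotation vector about the world's x, y, z in rad, then the opening in per cent of the stroke, from 0 (shut) to 100 (fully open). A call has 1 to 10 rows; each row is the pose to reach, as a shift and turn from the pose commanded when the call began; what a row does not reach only later rows make up. A row lasts 1/10 s, in which the tool goes at most 50 mm and 8.59 degrees, less where a joint would pass 70% of its speed; a pose out of reach is approached as far as the arm can. A call with a gripper value outside its range is refused whole. The fingers move at their own pace and stop on an object; "newtons" is the grip in N (left out, the last holds). Time passes only in rows, so rows that repeat a pose let the fingers close. It gives the time, the measured TCP pose, the force and the opening at its end, in the units of the state.
- robot.state(): the state, without advancing time (a new reading comes with each control period).
- robot.get_image(name): name is "scene" or "top"; returns the picture (384x512x3 uint8, red, green, blue); there is no depth.
- robot.camera_info(name): a dict with "vertical_fov" (degrees; the focal length in pixels is half the picture's height over the tangent of half this angle, whatever the lens; pixels are square), "cx", "cy" (the principal point, pixels), "T" (4x4, takes a point from camera to world coordinates). Camera axes: x right, y up, looking along -z (the intrinsics and any distortion apply to the point x, -y, -z); pixel columns grow to the right and rows downward; lengths in m; the calibration is good to about 2 mm. A picture is of the moment at which its call begins. camera_info takes no time and is no camera call.
- robot.close_job(): hands the job in, once; it reports no verdict.
The state is a dict: "t": time; "joint_positions": joint angles; "qd": joint speeds; "joint_efforts": joint torques, N m; "tcp_pos": TCP position; "eef_rot": TCP orientation; "contact_force": force on the tool from outside, world axes, zero at the start; "moment": the same for the moment, N m; "width": finger opening in m.
Only numpy, scipy, OpenCV 4.12 (cv2) and the standard library are available. Lean on these libraries where they do the work, as an engineer would, in place of code of your own. Each camera call takes 0.05 s, during which the arm holds its last target. There are 200 camera calls.

TASK

The open celadon tea jar has just been weighed and still stands on the pan of the spring scale, while its wooden stopper lies on its side on the counter. Pick the stopper up, turn it plug down, guide it into the jar's mouth in the grip rather than dropping it, and press it home until the wooden cap sits flat on the rim all round: the sealing ring needs a firm push and the pan gives way under it, so go by feel and never drive the pan down to its stop. Leave the jar standing on the scale where it is, and do not knock the closed jar, the lidded cup or the tea tin about.

Things in the scene. Friction and masses are not known exactly. Their poses are not given: they have to be found in the camera images.
- stopper: the loose stopper, 101 mm long, 0.2 kg, round about its z axis, which runs from the plug through the cap to the grip; origin on the axis at the cap's underside, the face that lands on the jar's rim. z -45 to 0 mm: tapered cork plug, 47 mm thick at its end, 55 under the cap; 0 to 12: dark wooden cap, 72 mm in diameter; 12 to 56: straight round wooden grip, 26 mm in diameter, flat on top. It can roll
- stopper_tip (a point): centre of the plug's small end face (z = -45 mm of the stopper)
- stopper_ring (a point): on the stopper's axis at z = -15 mm, the level of its white silicone sealing ring round the plug: 61 mm across when free, it springs inwards and rubs in the neck; once it meets the rim, pressing the stopper home takes about 10 to 20 N
- stopper_grip (a point): on the stopper's axis at z = 38 mm, 26 mm above the cap and 18 mm below the grip's top: a good place to hold it. At the start the stopper lies on its cap's rim and its plug's end, its z axis rising 16 degrees from level towards the grip, this point 45 mm above the counter, the plug's end pointing to the robot's left (within about 40 degrees of +y)
- jar: the open stoneware tea jar, celadon green, loose, 0.9 kg, 125 mm high, largest diameter 124 mm, neck 72 to 75 mm outside; origin at the centre of its foot, z up. It stands on the scale's pan
- jar_mouth (a point): centre of the open jar's mouth, at the height of the rim's flat top (125 mm above its foot, 205 mm above the counter at the start), z up. The bore of the neck is a straight round hole 58 mm in diameter (rim 7 mm wide), 36 mm deep, opening into the belly below; the plug goes in its full 45 mm without touching bottom
- scale: fixed green spring scale, housing 150 x 170 mm and 44 mm high, with a sloping dial panel (to 57 mm high, 97 mm from the centre) on its +x side; origin under its centre
- scale_pan (a joint): how far the scale's steel pan (150 x 150 mm, its top 80 mm above the counter at the start) has sunk, in m: about 0 with the open jar on it, growing downwards about 1.1 mm for each newton more, stop at 0.028 m; it springs back when let go
- jar_closed: a like jar already closed by its stopper, in one piece here, 181 mm high over all, on the counter, 124 mm in diameter; origin at the centre of its foot; to be left alone
- gaiwan: white porcelain lidded cup on its saucer, in one piece here, 100 mm in diameter, 86 mm high; origin at the centre of its underside; to be left alone
- tea_tin: round red tea tin with a brass lid, 70 mm in diameter, 90 mm high; origin at the centre of its underside; to be left alone
Not all that is in view belongs to the job. Of the things that look like the stopper, the largest one is meant.

How it is judged:
By the outcome, as a careful person would: the job done as asked, in the order asked, and still so for the second after the job is handed in, with the robot touching nothing.
It also fails if it takes over 58 s, if anything falls off the work surface, if the arm or the gripper's body presses on something with over 40 N, if the wrist force passes 120 N, or if a joint passes its speed limit or range.

## Working session

There is one attempt and no reset: what is moved stays moved. The work goes in short steps, Python scripts to look and compute and a tool call to move; the robot and the scene stay as the last step left them, time stands still between calls to the robot, and variables do not carry over. Pictures are saved under pics/ and viewed, about 8 in all and at most 12, crops included, and the job is handed in when it is done.

Besides the shell and the picture viewer there is one more tool, called after "Call:" as name(argument=value, ...) on one line, values as JSON. arm_command: Moves the arm, as the interface text tells. Its arguments: {"type":"object","properties":{"targets":{"type":"array"},"newtons":{"type":"number"}},"required":["targets"]}

```bash
mkdir -p pics
python3 - <<'E'
from plant import robot
import cv2,numpy as np
for n in("scene","top"):
    im=robot.get_image(n); cv2.imwrite(f"pics/{n}0.png",im[:,:,::-1])
    c=robot.camera_info(n); print(n,{k:(np.round(v,4).tolist() if k=="T" else v) for k,v in c.items()})
print(robot.state())
E
```

```text
scene {'vertical_fov': 46.884707468251975, 'cx': 255.05353667715826, 'cy': 192.63759886072, 'T': [[-0.8762, -0.313, 0.3664, 0.9942], [0.4816, -0.5943, 0.6441, 0.7265], [0.0161, 0.7408, 0.6715, 0.9314], [0.0, 0.0, 0.0, 1.0]]}
top {'vertical_fov': 48.89901404417238, 'cx': 251.2104004409901, 'cy': 191.3409708264767, 'T': [[-0.0142, 0.9909, -0.1336, 0.4357], [-0.9997, -0.0164, -0.0156, -0.0168], [-0.0176, 0.1333, 0.9909, 1.17], [0.0, 0.0, 0.0, 1.0]]}
{'t': 0.1, 'joint_positions': array([-1.23980303e+00,  1.16471736e-01,  1.44219497e+00, -1.90741534e-05,
        1.58397596e+00, -3.77955340e-02]), 'qd': array([-0.00015572, -0.00096144, -0.00113569, -0.0019212 , -0.00112152,
       -0.00115637]), 'joint_efforts': array([ 2.75461993e-03, -7.22892165e+01, -6.23866367e+01,  7.81532004e-02,
        2.27875990e-02, -5.69878659e-05]), 'tcp_pos': array([ 0.24332774, -0.62964031,  0.40405832]), 'eef_rot': array([-2.59058230e+00,  1.77613313e+00,  1.34173559e-03]), 'contact_force': array([ 0.28853587,  0.26843225, -0.10469916]), 'moment': array([ 0.04334023,  0.03981318, -0.01077279]), 'width': 0.09314379359333318}
```

View pics/scene0.png

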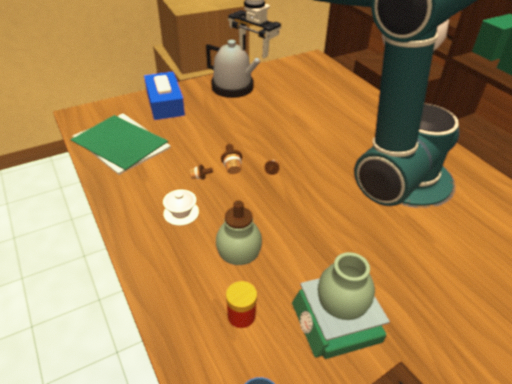

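View pics/top0.png

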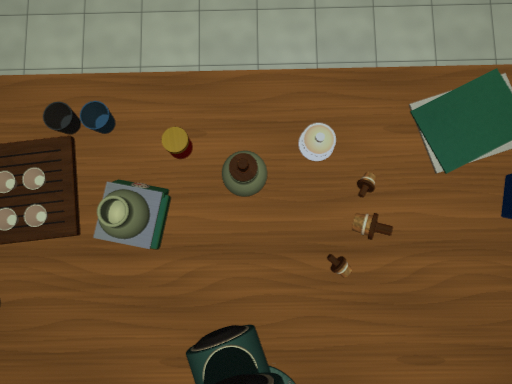

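The scene view shows the large stopper at about (232,159), the scale jar at (350,285) and the closed jar at (239,238). The top view shows the stopper at (372,226) with its plug end to the left (+y), and the jar mouth at (117,210). I'll zoom on these.

```bash
cat > h.py <<'E'
import numpy as np,cv2
from plant import robot
def K(n):
    c=robot.camera_info(n); f=192/np.tan(np.radians(c["vertical_fov"])/2); return f,c["cx"],c["cy"],np.array(c["T"])
def ray(n,u,v):
    f,cx,cy,T=K(n); d=T[:3,:3]@np.array([(u-cx)/f,-(v-cy)/f,-1]); return T[:3,3],d
def atz(n,u,v,z):
    o,d=ray(n,u,v); return o+d*(z-o[2])/d[2]
def proj(n,P):
    f,cx,cy,T=K(n); p=(np.asarray(P)-T[:3,3])@T[:3,:3]; return np.stack([cx+f*p[...,0]/-p[...,2],cy-f*p[...,1]/-p[...,2]],-1)
def tri(a,b):
    (o,d),(p,e)=ray("scene",*a),ray("top",*b)
    s=np.linalg.lstsq(np.c_[d,-e],p-o,rcond=None)[0]; A,B=o+d*s[0],p+e*s[1]; return (A+B)/2,np.linalg.norm(A-B)
def crop(im,u,v,w,h,k): return cv2.resize(im[v:v+h,u:u+w,::-1],None,fx=k,fy=k,interpolation=cv2.INTER_CUBIC)
def circ(c,r,n=60):
    t=np.linspace(0,2*np.pi,n); return np.c_[c[0]+r*np.cos(t),c[1]+r*np.sin(t),np.full(n,c[2])]
E
python3 - <<'E'
from h import *
s=cv2.imread("pics/scene0.png")[:,:,::-1];t=cv2.imread("pics/top0.png")[:,:,::-1]
a=np.hstack([crop(t,340,200,64,48,6),crop(s,206,138,64,48,6)])
b=np.hstack([crop(t,90,180,64,48,6),crop(s,318,246,64,48,6)])
cv2.imwrite("pics/c1.png",np.vstack([a,b]))
m=atz("top",116,210,.205);print("mouth top",m,"scene proj",proj("scene",m))
print("grip tip",atz("top",391,230,.05),"plug end",atz("top",355,223,.03))
E
```

```text
mouth top [0.52753033 0.31067481 0.205     ] scene proj [349.16825442 261.90664997]
grip tip [ 0.4780741  -0.36525247  0.05      ] plug end [ 0.49898728 -0.27643964  0.03      ]
```

View pics/c1.png

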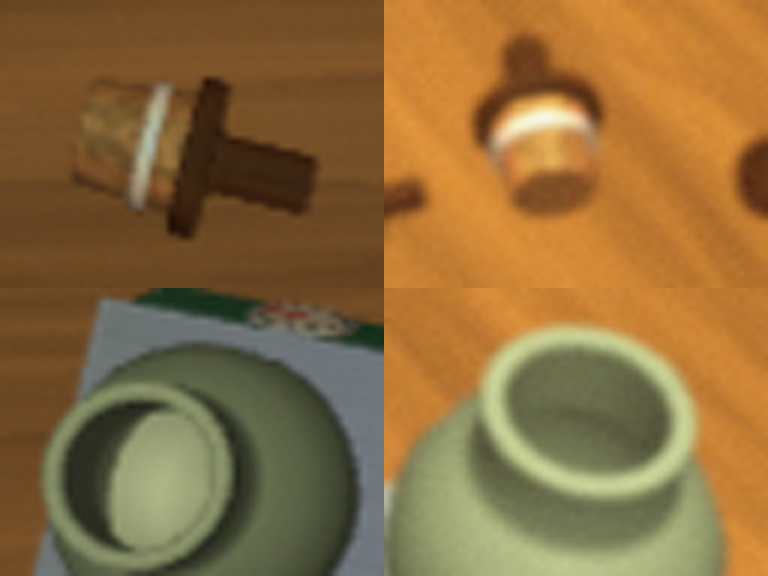

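Run:
```python
from h import *
from scipy.optimize import least_squares
P=lambda x,y,u,v:(u+(x+.5)/6-.5,v+(y+.5)/6-.5)
mt=P(138,476-288,90,180);ms=P(204.5,411-288,318,246)
print("mouth px",mt,ms,"tri",tri(ms,mt)); print("top@.205",atz("top",*mt,.205),"scene@.205",atz("scene",*ms,.205))
# refine: ellipse extents
def ext(n,c,r):
    p=proj(n,circ(c,r)); return np.r_[p.min(0),p.max(0)]
obs=[("top",np.r_[P(42,92,90,180),P(234,283,90,180)]),("scene",np.r_[P(98,37,318,246),P(311,209,318,246)])]
f=lambda q:np.concatenate([ext(n,q[:3],q[3])-o for n,o in obs])
r=least_squares(f,[.52,.31,.205,.036]);print("fit",r.x,r.fun.round(2))
f2=lambda q:np.concatenate([ext(n,[q[0],q[1],.205],.0365)-o for n,o in obs])
r=least_squares(f2,[.52,.31]);print("fit z fixed",r.x,r.fun.round(2))
# stopper: silhouettes corner points
al=np.radians(16)
def model(q,z,rad,side):
    a=np.array([-np.sin(q[2])*-1,0,0])
    ax=np.array([np.sin(q[2])*np.cos(al),-np.cos(q[2])*np.cos(al),np.sin(al)])
    G=np.array([q[0],q[1],.045]); w=np.cross([0,0,1],ax);w/=np.linalg.norm(w)
    return G+ax*(z-.038)+side*rad*w
T=[(93,80,-.045,.0235,1),(73,183,-.045,.0235,-1),(219,80,.006,.036,1),(180,234,.006,.036,-1),(317,153,.056,.013,1),(305,213,.056,.013,-1)]
def g(q,s=1):
    return np.concatenate([proj("top",model(q,z,rd,s*sd))-P(x,y,340,200) for x,y,z,rd,sd in T])
for s in(1,-1):
    r=least_squares(g,[.48,-.35,-.2],args=(s,));print("stopper grip",r.x,np.degrees(r.x[2]),r.cost,r.fun.round(1)) 
    if r.cost<60: q=r.x
    S=cv2.imread("pics/scene0.png")
print("axis pts in scene crop px",[((proj("scene",model(q,z,0,1))-[206,138]+.5)*6).round() for z in(-.045,0,.012,.056)])
```

```text
mouth px (112.58333333333333, 210.91666666666666) (351.6666666666667, 266.0833333333333) tri (array([0.5263844 , 0.3197288 , 0.20046715]), np.float64(0.0011330605214826578))
top@.205 [0.52553432 0.3185348  0.205     ] scene@.205 [0.52977072 0.32194621 0.205     ]
fit [0.52666435 0.31935155 0.20162848 0.03704544] [ 0.24 -0.24  0.08 -0.15  0.02  0.24  0.43 -0.22]
fit z fixed [0.5273599  0.31961929] [-0.19 -0.48 -0.71 -0.77  0.31 -0.39  0.3  -1.22]
stopper grip [ 0.48235092 -0.35077927 -0.27334474] -15.661499931417138 0.6211898998887986 [ 0.2  0.1 -0.4 -0.3 -0.6 -0.2 -0.1  0.3  0.5  0.3  0.4 -0.1]
stopper grip [ 0.48139406 -0.35042502 -0.31665918] -18.143234313899544 1111.675986081913 [ -3.9  15.9   4.1 -17.9  -7.1  25.7   6.5 -25.8  -2.   10.4   2.5  -9. ]
axis pts in scene crop px [array([174., 193.]), array([158., 127.]), array([154., 109.]), array([139.,  47.])]
```

```bash
cat >> h.py <<'E'
from scipy.spatial.transform import Rotation as Ro
def pose_tx(az_t,el_t,az_x):
    a,e,x=np.radians([az_t,el_t,az_x]); z=np.array([np.cos(e)*np.cos(a),np.cos(e)*np.sin(a),np.sin(e)]); X=np.array([np.cos(x),np.sin(x),0])
    return Ro.from_matrix(np.c_[X,np.cross(z,X),z])
def cmd(grip,R,back=0):
    s=robot.state(); t=R.as_matrix()[:,2]; p=np.asarray(grip)-t*(.167+back)
    w=(R*Ro.from_rotvec(s["eef_rot"]).inv()).as_rotvec()
    print("target",p.round(4),"shift",(p-s["tcp_pos"]).round(4),"turn",w.round(4),"deg",np.degrees(np.linalg.norm(w)).round(1))
def st():
    s=robot.state(); R=Ro.from_rotvec(s["eef_rot"]).as_matrix()
    print("t",s["t"],"q",s["joint_positions"].round(3),"tcp",s["tcp_pos"].round(4),"gp",(s["tcp_pos"]+.167*R[:,2]).round(4),"\nF",s["contact_force"].round(2),"M",s["moment"].round(2),"w",round(s["width"],4),"x",R[:,0].round(3),"z",R[:,2].round(3))
E
python3 -c "
from h import *
cmd([.4823,-.3508,.045],pose_tx(74.34,-45,-15.66),.10)"
```

```text
target [ 0.4313 -0.5326  0.2338] shift [ 0.188   0.0971 -0.1703] turn [ 0.601  -0.5476  0.8787] deg 68.6
```

Call:
arm_command(targets=[[0.188,0.097,0,0.601,-0.5476,0.8787,80],[0.188,0.097,0,0.601,-0.5476,0.8787,80],[0.188,0.097,0,0.601,-0.5476,0.8787,80],[0.188,0.097,0,0.601,-0.5476,0.8787,80],[0.188,0.097,0,0.601,-0.5476,0.8787,80],[0.188,0.097,-0.09,0.601,-0.5476,0.8787,80],[0.188,0.097,-0.17,0.601,-0.5476,0.8787,80],[0.188,0.097,-0.17,0.601,-0.5476,0.8787,80],[0.188,0.097,-0.17,0.601,-0.5476,0.8787,80],[0.188,0.097,-0.17,0.601,-0.5476,0.8787,80]])

```text
t: 1.1
tcp_pos: [0.4311, -0.5325, 0.2318]
eef_rot: [-2.336, 0.328, -0.13]
contact_force: [-0.3, -0.2, 1.0]
width: 0.0741
```

```bash
python3 -c "
from h import *
st()
cmd([.4823,-.3508,.045],pose_tx(74.34,-45,-15.66),.10)"
```

```text
t 1.1 q [-1.016  0.363  1.494  0.57   1.834 -0.744] tcp [ 0.4311 -0.5325  0.2318] gp [ 0.4629 -0.4187  0.1137] 
F [-0.3  -0.23  1.05] M [-0.29  0.05  0.  ] w 0.0741 x [ 0.962 -0.274 -0.005] z [ 0.19   0.681 -0.707]
target [ 0.4313 -0.5326  0.2338] shift [ 0.0002 -0.0001  0.002 ] turn [-0.0018 -0.0044  0.0039] deg 0.3
```

Call:
arm_command(targets=[[0.006,0.02,-0.02,0,0,0,80],[0.011,0.041,-0.041,0,0,0,80],[0.0115,0.041,-0.0415,0,0,0,80]])

```text
t: 1.4
tcp_pos: [0.4435, -0.4902, 0.1941]
eef_rot: [-2.34, 0.324, -0.133]
contact_force: [0.2, 0.1, -1.0]
width: 0.0744
```

Run:
```python
from h import *
st()
cmd([.4823,-.3508,.045],pose_tx(74.34,-45,-15.66),0)
t=robot.get_image("top");s=robot.get_image("scene")
cv2.imwrite("pics/c2.png",np.hstack([crop(t,340,190,80,80,5),crop(s,190,120,80,80,5)]))
```

```text
t 1.4 q [-0.97   0.345  1.585  0.583  1.746 -0.751] tcp [ 0.4435 -0.4902  0.1941] gp [ 0.4754 -0.3768  0.0757] 
F [ 0.2   0.15 -1.02] M [-0.33  0.03 -0.03] w 0.0744 x [ 0.962 -0.272 -0.   ] z [ 0.191  0.679 -0.709]
target [ 0.4504 -0.4645  0.1631] shift [ 0.007   0.0257 -0.031 ] turn [ 0.002  -0.001   0.0019] deg 0.2
```

View pics/c2.png

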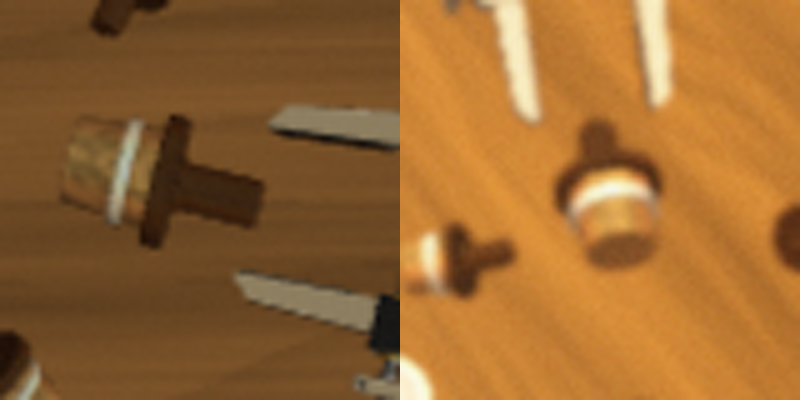

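Fingers sit at (270,120) and (240,280) in the top crop, straddling the grip (midline at about y 197, on the axis). Advance and close.

Call:
arm_command(targets=[[0.0035,0.013,-0.015,0,0,0,80],[0.007,0.0255,-0.03,0,0,0,80],[0.007,0.0255,-0.031,0,0,0,80],[0.007,0.0255,-0.031,0,0,0,60],[0.007,0.0255,-0.031,0,0,0,40],[0.007,0.0255,-0.031,0,0,0,20],[0.007,0.0255,-0.031,0,0,0,0],[0.007,0.0255,-0.031,0,0,0,0],[0.007,0.0255,-0.031,0,0,0,0],[0.007,0.0255,-0.031,0,0,0,0]], newtons=30)

```text
t: 2.5
tcp_pos: [0.4498, -0.4661, 0.1623]
eef_rot: [-2.338, 0.322, -0.134]
contact_force: [-1.3, 1.0, 0.8]
width: 0.0252
```

```bash
python3 -c "
from h import *
st()"
```

```text
t 2.5 q [-0.943  0.35   1.636  0.593  1.686 -0.764] tcp [ 0.4498 -0.4661  0.1623] gp [ 0.4819 -0.3525  0.0442] 
F [-1.28  1.03  0.84] M [-0.31  0.21  0.18] w 0.0252 x [ 0.963 -0.271  0.001] z [ 0.192  0.681 -0.707]
```

Call:
arm_command(targets=[[0,0,0.02,0,0,0,0],[0,0,0.06,0,0,0,0],[0,0,0.1,0,0,0,0],[0,0,0.14,0,0,0,0],[0,0,0.18,0,0,0,0],[0,0,0.22,0,0,0,0],[0,0,0.25,0,0,0,0],[0,0,0.25,0,0,0,0]], newtons=60)

```text
t: 3.3
tcp_pos: [0.4495, -0.4656, 0.4187]
eef_rot: [-2.343, 0.319, -0.141]
contact_force: [0.9, -0.6, -1.7]
width: 0.0249
```

```bash
python3 -c "
from h import *
st()
cmd([.4823,-.25,.38],pose_tx(254.34,-61,-15.66),0)"
```

```text
t 3.3 q [-0.943  0.158  1.428  0.659  2.007 -0.525] tcp [ 0.4495 -0.4656  0.4187] gp [ 0.482  -0.3526  0.3001] 
F [ 0.86 -0.63 -1.71] M [-0.69  0.09 -0.03] w 0.0249 x [ 0.963 -0.27   0.007] z [ 0.195  0.677 -0.71 ]
target [ 0.5042 -0.172   0.5261] shift [0.0547 0.2936 0.1073] turn [-1.2378  0.3531 -0.004 ] deg 73.7
```

Call:
arm_command(targets=[[0.005,0.03,0.02,-0.1375,0.039,0,0],[0.01,0.06,0.04,-0.275,0.078,0,0],[0.017,0.09,0.06,-0.4125,0.118,0,0],[0.023,0.125,0.08,-0.55,0.157,0,0],[0.03,0.16,0.1,-0.6875,0.196,0,0],[0.036,0.195,0.107,-0.825,0.235,0,0],[0.043,0.23,0.107,-0.9625,0.274,0,0],[0.05,0.265,0.107,-1.1,0.314,0,0],[0.055,0.294,0.107,-1.2378,0.3531,-0.004,0],[0.055,0.294,0.107,-1.2378,0.3531,-0.004,0]])

```text
t: 4.3
tcp_pos: [0.5051, -0.1689, 0.5189]
eef_rot: [2.615, -0.361, -0.096]
contact_force: [-0.4, 0.5, -3.0]
width: 0.0253
```

```bash
python3 -c "
from h import *
st()
cmd([.5273,.3195,.36],pose_tx(254.34,-61,-15.66),0)"
```

```text
t 4.3 q [-0.265 -0.202  1.59  -0.513  1.737 -0.081] tcp [ 0.5051 -0.1689  0.5189] gp [ 0.4829 -0.2466  0.3728] 
F [-0.38  0.48 -2.96] M [ 0.39 -0.23 -0.03] w 0.0253 x [ 0.962 -0.272 -0.002] z [-0.133 -0.466 -0.875]
target [0.5492 0.3975 0.5061] shift [ 0.0441  0.5663 -0.0128] turn [-0.001  -0.0016  0.0018] deg 0.2
```

Call:
arm_command(targets=[[0.002,0.03,0,0,0,0,0],[0.005,0.07,0,0,0,0,0],[0.01,0.11,0,0,0,0,0],[0.013,0.15,0,0,0,0,0],[0.017,0.19,0,0,0,0,0],[0.02,0.23,0,0,0,0,0],[0.023,0.27,0,0,0,0,0],[0.027,0.31,0,0,0,0,0],[0.03,0.35,0,0,0,0,0],[0.033,0.38,0,0,0,0,0]])

```text
t: 5.3
tcp_pos: [0.538, 0.2091, 0.5189]
eef_rot: [2.62, -0.366, -0.099]
contact_force: [0.7, -0.5, -2.5]
width: 0.0255
```

Call:
arm_command(targets=[[0.003,0.04,0,0,0,0,0],[0.005,0.08,0,0,0,0,0],[0.007,0.12,0,0,0,0,0],[0.009,0.15,0,0,0,0,0],[0.01,0.175,0,0,0,0,0],[0.011,0.187,0,0,0,0,0],[0.011,0.187,0,0,0,0,0],[0.011,0.187,0,0,0,0,0]])

```text
t: 6.1
tcp_pos: [0.5492, 0.3938, 0.5192]
eef_rot: [2.618, -0.368, -0.097]
contact_force: [0.1, -0.1, -2.0]
width: 0.0248
```

Run:
```python
from h import *
st()
cmd([.5273,.3195,.36],pose_tx(254.34,-61,-15.66),0)
t=robot.get_image("top");s=robot.get_image("scene")
cv2.imwrite("pics/top3.png",t[:,:,::-1]);cv2.imwrite("pics/scene3.png",s[:,:,::-1])
cv2.imwrite("pics/c3.png",np.hstack([crop(t,60,150,110,130,3.6),crop(s,300,170,110,130,3.6)]))
```

```text
t 6.1 q [ 0.635  0.209  1.177 -0.353  2.137  0.781] tcp [0.5492 0.3938 0.5192] gp [0.5268 0.3167 0.3728] 
F [ 0.15 -0.13 -1.97] M [ 0.32 -0.16 -0.02] w 0.0248 x [ 0.961 -0.276 -0.002] z [-0.134 -0.462 -0.877]
target [0.5492 0.3975 0.5061] shift [-0.0001  0.0037 -0.0132] turn [-0.005  -0.0006  0.0065] deg 0.5
```

View pics/c3.png

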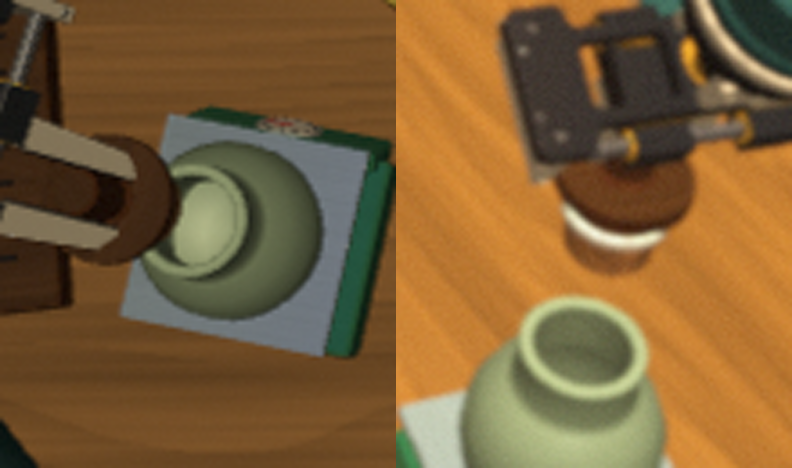

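Run:
```python
from h import *
s=robot.state();R=Ro.from_rotvec(s["eef_rot"]).as_matrix();gp=s["tcp_pos"]+.167*R[:,2];print(gp)
out=[]
for n,u,v in(("top",60,160),("scene",325,190)):
    c=crop(cv2.imread(f"pics/{n}3.png")[:,:,::-1],u,v,90,110,5)if n=="scene" else crop(cv2.imread(f"pics/{n}3.png")[:,:,::-1],u,v,70,110,5)
    M=np.array([.5273,.3195,.203])
    L=[(gp+[0,0,dz],r,col) for dz,r,col in((-.038,.036,(0,255,0)),(-.026,.036,(0,255,0)),(-.053,.0305,(255,255,0)),(-.083,.0235,(0,0,255)))]+[(M,.036,(255,0,255)),(M,.029,(255,0,255))]
    for C,r,col in L:
        p=(proj(n,circ(C,r))-[u,v]+.5)*5
        cv2.polylines(c,[p.round().astype(int)],True,col,1)
    out.append(c)
cv2.imwrite("pics/c4.png",np.hstack(out))
```

```text
[0.52667266 0.31649585 0.37318269]
```

View pics/c4.png

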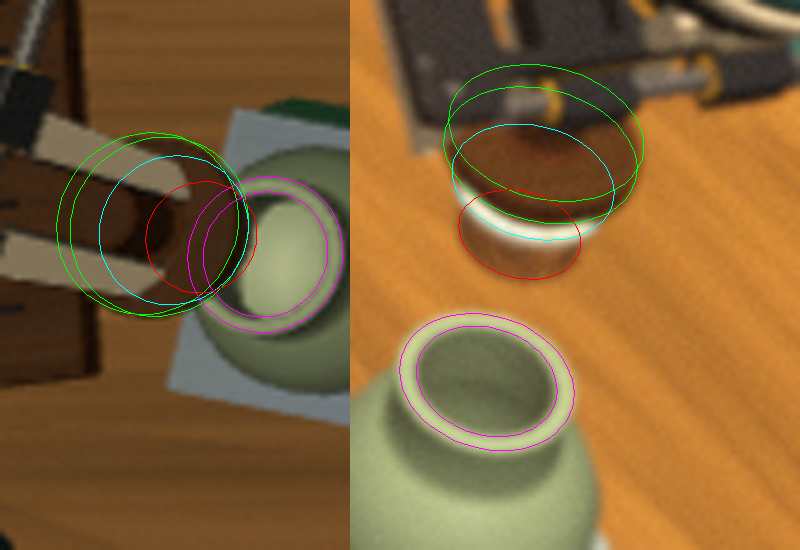

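The magenta ring matches the mouth in both views, and the stopper model (green, cyan, red) matches the held stopper to within about 2 px, so it is nearly vertical. I'll go down to just above the rim and check again.

Call:
arm_command(targets=[[0.0005,0.0015,-0.015,0,0,0,0],[0.001,0.003,-0.03,0,0,0,0],[0.001,0.003,-0.045,0,0,0,0],[0.001,0.003,-0.06,0,0,0,0],[0.001,0.003,-0.072,0,0,0,0],[0.001,0.003,-0.072,0,0,0,0],[0.001,0.003,-0.072,0,0,0,0]])

```text
t: 6.9
tcp_pos: [0.5498, 0.3979, 0.4473]
eef_rot: [2.617, -0.367, -0.096]
contact_force: [-0.6, -0.5, -1.6]
width: 0.0252
```

```bash
cat > ov.py <<'E'
import sys
from h import *
tag=sys.argv[1];st()
s=robot.state();R=Ro.from_rotvec(s["eef_rot"]).as_matrix();gp=s["tcp_pos"]+.167*R[:,2]
out=[]
for n,u,v,w in(("top",75,170,70),("scene",305,205,90)):
    im=robot.get_image(n); cv2.imwrite(f"pics/{n}{tag}.png",im[:,:,::-1])
    c=crop(im,u,v,w,110,5); d=c.copy(); M=np.array([.5273,.3195,.203])
    for C,r,col in[(gp+[0,0,dz],r,col) for dz,r,col in((-.038,.036,(0,255,0)),(-.053,.0305,(255,255,0)),(-.083,.0235,(0,0,255)))]+[(M,.036,(255,0,255))]:
        cv2.polylines(d,[((proj(n,circ(C,r))-[u,v]+.5)*5).round().astype(int)],True,col,1)
    out+=[c,d] if n=="scene" else [d]
o=np.hstack(out[1:] if len(sys.argv)>2 else out); k=min(800/o.shape[1],1)
cv2.imwrite(f"pics/o{tag}.png",cv2.resize(o,None,fx=k,fy=k,interpolation=cv2.INTER_AREA))
E
python3 ov.py 5
```

```text
t 6.9 q [ 0.639  0.216  1.284 -0.331  2.031  0.828] tcp [0.5498 0.3979 0.4473] gp [0.5275 0.3207 0.3009] 
F [-0.59 -0.51 -1.62] M [ 0.35 -0.15  0.03] w 0.0252 x [ 0.961 -0.275 -0.001] z [-0.134 -0.462 -0.877]
```

View pics/o5.png

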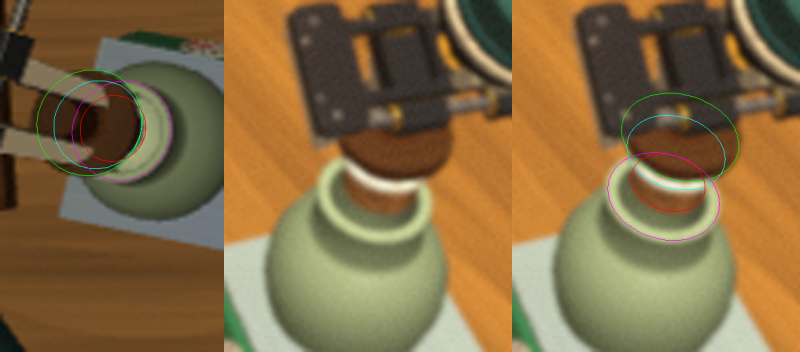

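The overlay agrees with the held stopper (cap's right edge 739 vs 740, plug bottom 213 vs 212), and its axis is within about 1 mm of the mouth centre. Guide it in.

Call:
arm_command(targets=[[0,-0.001,-0.004,0,0,0,0],[0,-0.001,-0.008,0,0,0,0],[0,-0.001,-0.012,0,0,0,0],[0,-0.001,-0.016,0,0,0,0],[0,-0.001,-0.02,0,0,0,0],[0,-0.001,-0.02,0,0,0,0]])

```text
t: 7.6
tcp_pos: [0.5498, 0.3969, 0.4265]
eef_rot: [2.617, -0.367, -0.097]
contact_force: [0.2, -0.1, -1.7]
width: 0.0251
```

Call:
arm_command(targets=[[0,0,-0.004,0,0,0,0],[0,0,-0.008,0,0,0,0],[0,0,-0.012,0,0,0,0],[0,0,-0.016,0,0,0,0],[0,0,-0.016,0,0,0,0]])

```text
t: 8.1
tcp_pos: [0.5498, 0.3968, 0.4106]
eef_rot: [2.617, -0.367, -0.097]
contact_force: [-0.1, -1.2, -0.6]
width: 0.0254
```

```bash
python3 ov.py 6 x
```

```text
t 8.1 q [ 0.638  0.222  1.336 -0.323  1.976  0.847] tcp [0.5498 0.3968 0.4106] gp [0.5274 0.3196 0.2642] 
F [-0.11 -1.22 -0.58] M [ 0.14 -0.12  0.01] w 0.0254 x [ 0.961 -0.276 -0.002] z [-0.134 -0.463 -0.876]
```

View pics/o6.png

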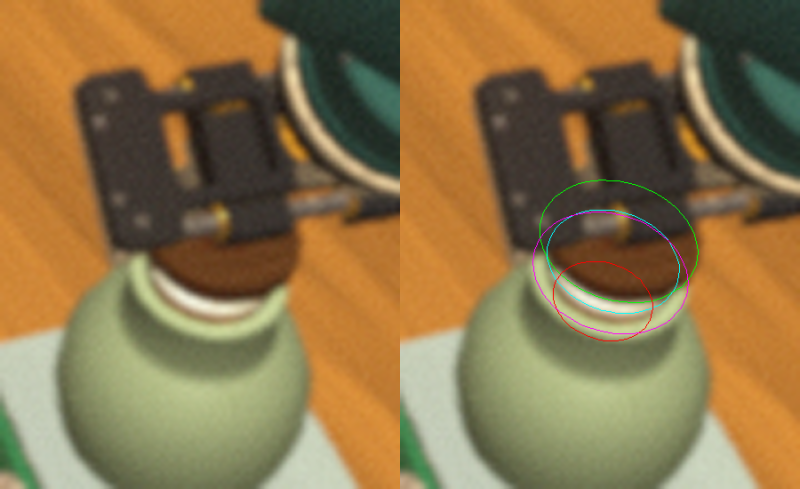

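Everything is centred, and the ring is just above the rim. Now press in small steps, watching the force.

Call:
arm_command(targets=[[0,0,-0.002,0,0,0,0],[0,0,-0.004,0,0,0,0],[0,0,-0.006,0,0,0,0],[0,0,-0.008,0,0,0,0],[0,0,-0.01,0,0,0,0],[0,0,-0.01,0,0,0,0]])

```text
t: 8.8
tcp_pos: [0.5498, 0.3967, 0.4015]
eef_rot: [2.617, -0.368, -0.095]
contact_force: [-0.2, -3.1, 7.0]
width: 0.0249
```

Call:
arm_command(targets=[[0,0,-0.002,0,0,0,0],[0,0,-0.004,0,0,0,0],[0,0,-0.005,0,0,0,0],[0,0,-0.005,0,0,0,0]])

```text
t: 9.2
tcp_pos: [0.5498, 0.3966, 0.397]
eef_rot: [2.617, -0.368, -0.095]
contact_force: [-1.8, -3.0, 9.6]
width: 0.0252
```

Call:
arm_command(targets=[[0,-0.001,-0.001,0,0,0,0],[0,-0.0015,-0.003,0,0,0,0],[0,-0.0015,-0.005,0,0,0,0],[0,-0.0015,-0.005,0,0,0,0]])

```text
t: 9.6
tcp_pos: [0.5496, 0.3954, 0.3923]
eef_rot: [2.618, -0.367, -0.095]
contact_force: [-3.5, 1.2, 12.2]
width: 0.0253
```

```bash
python3 ov.py 7 x
python3 - <<'E'
from h import *
s=robot.state(); print("sink est",1.1*(s["contact_force"][2]+1.9))
E
```

```text
t 9.6 q [ 0.636  0.225  1.362 -0.32   1.946  0.856] tcp [0.5496 0.3954 0.3923] gp [0.5274 0.3184 0.2458] 
F [-3.46  1.25 12.22] M [-0.48  0.64 -0.24] w 0.0253 x [ 0.961 -0.275 -0.001] z [-0.133 -0.462 -0.877]
sink est 11.533992122767998
```

View pics/o7.png

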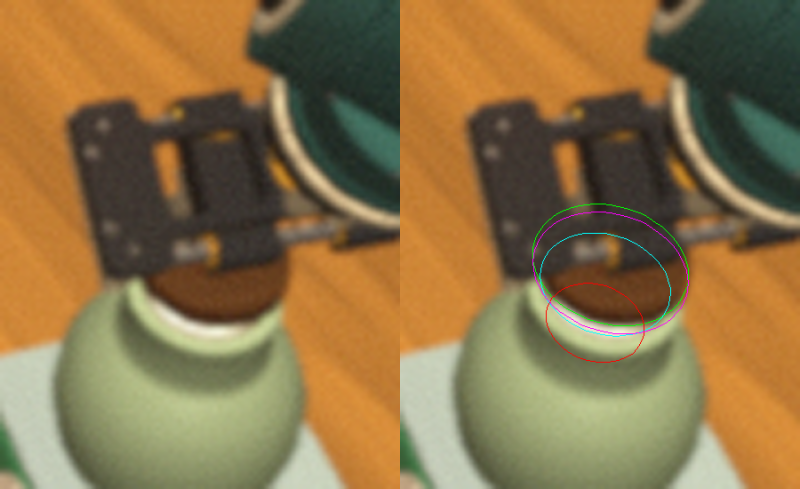

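Call:
arm_command(targets=[[0,0,0,0,0,0,0],[0,0,0,0,0,0,0],[0,0,0,0,0,0,0]])

```text
t: 10.0
tcp_pos: [0.5497, 0.3955, 0.391]
eef_rot: [2.618, -0.367, -0.096]
contact_force: [-2.5, 0.3, 1.4]
width: 0.0255
```

Call:
arm_command(targets=[[0,0,-0.001,0,0,0,0],[0,0,-0.002,0,0,0,0],[0,0,-0.003,0,0,0,0],[0,0,-0.004,0,0,0,0],[0,0,-0.004,0,0,0,0],[0,0,-0.004,0,0,0,0]])

```text
t: 10.6
tcp_pos: [0.5499, 0.3954, 0.3872]
eef_rot: [2.618, -0.367, -0.096]
contact_force: [-1.0, 1.1, 1.1]
width: 0.0251
```

Run:
```python
from h import *
st()
for d in(0,.012): 
    p=(proj("scene",circ([.5273,.3195,.203-d],.036))-[305,205]+.5)*4.444; print(d,p.min(0).round(),p.max(0).round())
```

```text
t 10.6 q [ 0.636  0.227  1.368 -0.319  1.939  0.858] tcp [0.5499 0.3954 0.3872] gp [0.5276 0.3182 0.2408] 
F [-1.04  1.14  1.14] M [ 0.27  0.38 -0.08] w 0.0251 x [ 0.961 -0.275 -0.001] z [-0.133 -0.462 -0.877]
0 [133. 212.] [288. 333.]
0.012 [129. 228.] [283. 349.]
```

```bash
python3 ov.py 8 x
```

```text
t 10.6 q [ 0.636  0.227  1.368 -0.319  1.939  0.858] tcp [0.5499 0.3954 0.3872] gp [0.5276 0.3182 0.2408] 
F [-1.04  1.14  1.14] M [ 0.27  0.38 -0.08] w 0.0251 x [ 0.961 -0.275 -0.001] z [-0.133 -0.462 -0.877]
```

View pics/o8.png

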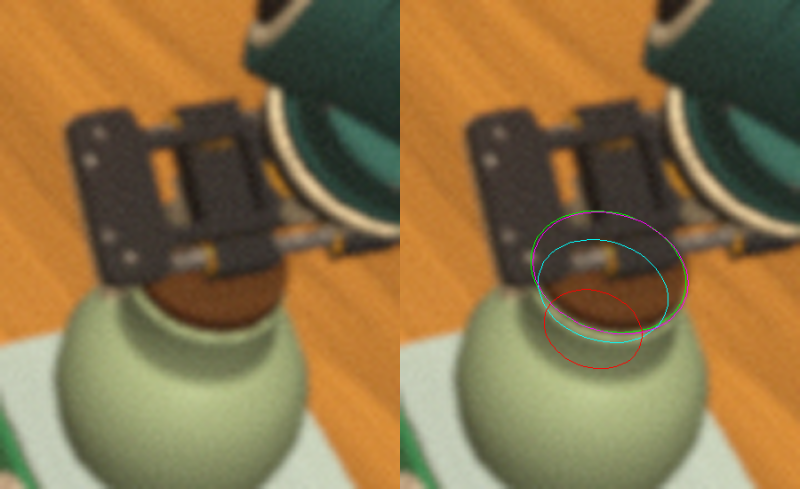

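The ring has popped in; the cap is just above the rim, with a thin strip of rim still visible below it. Continue pressing gently.

Call:
arm_command(targets=[[0,0,-0.001,0,0,0,0],[0,0,-0.002,0,0,0,0],[0,0,-0.003,0,0,0,0],[0,0,-0.004,0,0,0,0],[0,0,-0.004,0,0,0,0]])

```text
t: 11.2
tcp_pos: [0.5498, 0.3954, 0.3833]
eef_rot: [2.618, -0.367, -0.096]
contact_force: [-0.8, 0.3, 5.3]
width: 0.0249
```

Call:
arm_command(targets=[[0,0,-0.001,0,0,0,0],[0,0,-0.002,0,0,0,0],[0,0,-0.003,0,0,0,0],[0,0,-0.004,0,0,0,0],[0,0,-0.004,0,0,0,0]])

```text
t: 11.7
tcp_pos: [0.5498, 0.3954, 0.3797]
eef_rot: [2.618, -0.367, -0.095]
contact_force: [0.3, 2.7, 7.5]
width: 0.0248
```

Call:
arm_command(targets=[[0,0,-0.001,0,0,0,0],[0,0,-0.002,0,0,0,0],[0,0,-0.003,0,0,0,0],[0,0,-0.004,0,0,0,0],[0,0,-0.004,0,0,0,0],[0,0,-0.004,0,0,0,0]])

```text
t: 12.3
tcp_pos: [0.5498, 0.3954, 0.3763]
eef_rot: [2.618, -0.367, -0.095]
contact_force: [-0.6, 2.3, 10.5]
width: 0.0253
```

Call:
arm_command(targets=[[0,0,-0.001,0,0,0,0],[0,0,-0.002,0,0,0,0],[0,0,-0.003,0,0,0,0],[0,0,-0.004,0,0,0,0],[0,0,-0.004,0,0,0,0],[0,0,-0.004,0,0,0,0]])

```text
t: 12.9
tcp_pos: [0.5498, 0.3954, 0.3727]
eef_rot: [2.618, -0.368, -0.094]
contact_force: [-0.2, 1.9, 14.5]
width: 0.0248
```

Call:
arm_command(targets=[[0,0,-0.001,0,0,0,0],[0,0,-0.002,0,0,0,0],[0,0,-0.003,0,0,0,0],[0,0,-0.003,0,0,0,0],[0,0,-0.003,0,0,0,0]])

```text
t: 13.4
tcp_pos: [0.5497, 0.3954, 0.3701]
eef_rot: [2.618, -0.368, -0.094]
contact_force: [-0.6, 2.4, 16.8]
width: 0.0252
```

```bash
python3 -c "
from h import *
st()"
```

```text
t 13.4 q [ 0.636  0.233  1.389 -0.316  1.913  0.868] tcp [0.5497 0.3954 0.3701] gp [0.5277 0.3183 0.2236] 
F [-0.6   2.38 16.85] M [-0.82  1.04 -0.04] w 0.0252 x [ 0.961 -0.276  0.   ] z [-0.132 -0.462 -0.877]
```

Call:
arm_command(targets=[[0,0,-0.001,0,0,0,0],[0,0,-0.002,0,0,0,0],[0,0,-0.002,0,0,0,0],[0,0,-0.002,0,0,0,0],[0,0,-0.002,0,0,0,0]])

```text
t: 13.9
tcp_pos: [0.5497, 0.3954, 0.3683]
eef_rot: [2.618, -0.368, -0.094]
contact_force: [-1.8, 2.0, 18.6]
width: 0.0253
```

Call:
arm_command(targets=[[0,0,0.004,0,0,0,0],[0,0,0.008,0,0,0,0],[0,0,0.012,0,0,0,0],[0,0,0.015,0,0,0,0],[0,0,0.018,0,0,0,0],[0,0,0.018,0,0,0,0]])

```text
t: 14.5
tcp_pos: [0.5498, 0.3954, 0.3848]
eef_rot: [2.618, -0.367, -0.095]
contact_force: [-1.9, -0.5, 3.4]
width: 0.0252
```

```bash
python3 -c "
from h import *
st()"
```

```text
t 14.5 q [ 0.636  0.228  1.371 -0.318  1.936  0.86 ] tcp [0.5498 0.3954 0.3848] gp [0.5276 0.3182 0.2383] 
F [-1.87 -0.47  3.43] M [-0.07  0.32  0.07] w 0.0252 x [ 0.961 -0.275 -0.001] z [-0.133 -0.462 -0.877]
```

Call:
arm_command(targets=[[0,0,0.002,0,0,0,0],[0,0,0.003,0,0,0,0],[0,0,0.003,0,0,0,0],[0,0,0.003,0,0,0,30],[0,0,0.003,0,0,0,45],[0,0,0.003,0,0,0,60],[0,0,0.003,0,0,0,75],[0,0,0.003,0,0,0,75],[0,0,0.003,0,0,0,75]])

```text
t: 15.4
tcp_pos: [0.5499, 0.3954, 0.3872]
eef_rot: [2.618, -0.367, -0.096]
contact_force: [0.1, 0.4, 0.5]
width: 0.0632
```

Call:
arm_command(targets=[[0.003,0.009,0.018,0,0,0,75],[0.007,0.023,0.044,0,0,0,75],[0.013,0.042,0.079,0,0,0,75],[0.019,0.06,0.114,0,0,0,75],[0.024,0.079,0.15,0,0,0,75],[0.024,0.079,0.15,0,0,0,75]])

```text
t: 16.0
tcp_pos: [0.5733, 0.4755, 0.5423]
eef_rot: [2.622, -0.368, -0.09]
contact_force: [0.9, -0.7, 0.2]
width: 0.0699
```

Run:
```python
from h import *
st()
t=robot.get_image("top");s=robot.get_image("scene")
cv2.imwrite("pics/top9.png",t[:,:,::-1]);cv2.imwrite("pics/scene9.png",s[:,:,::-1])
a=crop(s,310,215,75,110,5); b=a.copy()
c0=np.array([.5273,.3195,.2025])
for dz,r,col in((0,.036,(255,0,255)),(.012,.036,(0,255,0)),(.056,.013,(0,0,255))):
    cv2.polylines(b,[((proj("scene",circ(c0+[0,0,dz],r))-[310,215]+.5)*5).round().astype(int)],True,col,1)
cv2.imwrite("pics/o9.png",np.hstack([a,b]))
```

```text
t 16.0 q [ 0.7    0.379  0.933 -0.343  2.222  0.824] tcp [0.5733 0.4755 0.5423] gp [0.5518 0.3989 0.3955] 
F [ 0.93 -0.73  0.22] M [ 0.18 -0.12  0.02] w 0.0699 x [ 0.962 -0.275  0.002] z [-0.129 -0.459 -0.879]
```

View pics/o9.png

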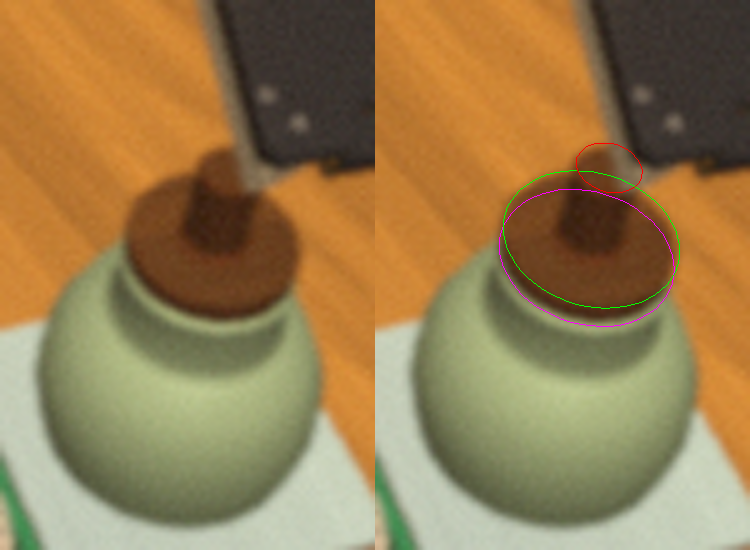

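```bash
python3 -c "
from h import *
cmd([.42,.12,.39],pose_tx(254.34,-90,-15.66),0)"
```

```text
target [0.42  0.12  0.557] shift [-0.1539 -0.3547  0.0197] turn [ 0.482  -0.1374  0.005 ] deg 28.7
```

Call:
arm_command(targets=[[-0.01,-0.02,0.02,0.1,-0.03,0,50],[-0.03,-0.06,0.02,0.2,-0.06,0,20],[-0.05,-0.1,0.02,0.3,-0.09,0,0],[-0.07,-0.14,0.02,0.4,-0.115,0,0],[-0.085,-0.18,0.02,0.482,-0.1374,0.005,0],[-0.1,-0.22,0.02,0.482,-0.1374,0.005,0],[-0.12,-0.26,0.02,0.482,-0.1374,0.005,0],[-0.14,-0.3,0.02,0.482,-0.1374,0.005,0],[-0.15,-0.34,0.02,0.482,-0.1374,0.005,0],[-0.154,-0.355,0.02,0.482,-0.1374,0.005,0]])

```text
t: 17.1
tcp_pos: [0.4182, 0.1168, 0.5562]
eef_rot: [3.111, -0.432, -0.001]
contact_force: [-0.6, -0.1, -0.1]
width: 0.0005
```

```bash
cat > fit.py <<'E'
import sys
from h import *
from scipy.optimize import minimize
tag=sys.argv[1]; st(); ims={}
def masks(n,q):
    # q: x,y,z of cap underside, tilt rotvec x,y -> convex hull masks at 4x
    R=Ro.from_rotvec([q[3],q[4],0]); m=np.zeros((384*4,512*4),np.uint8)
    for a,b,r in((0,.012,.036),(.012,.056,.013)):
        P=np.vstack([circ([0,0,z],r,40) for z in(a,b)]); p=proj(n,R.apply(P)+q[:3])
        cv2.fillConvexPoly(m,cv2.convexHull(((p+.5)*4*16).astype(np.int32)),255,shift=4)
    return cv2.resize(m,(512,384),interpolation=cv2.INTER_AREA)/255.
for n in("scene","top"):
    im=robot.get_image(n); cv2.imwrite(f"pics/{n}{tag}.png",im[:,:,::-1])
    u,v=proj(n,[.5275,.319,.225]).astype(int); ims[n]=(im.astype(float),slice(v-32,v+33),slice(u-30,u+31))
def cost(q):
    # soft mask: best explanation of the image as smooth background + foreground: compare gradient-based edge map
    c=0
    for n,(im,a,b) in ims.items():
        m=cv2.GaussianBlur(masks(n,q),(0,0),.7)[a,b]; I=im[a,b]
        gx,gy=np.gradient(m); g=np.hypot(gx,gy)+1e-9
        d=0
        for k in range(3):
            jx,jy=np.gradient(cv2.GaussianBlur(I[...,k],(0,0),.6)); d=d+np.abs((gx*jx+gy*jy)/g)
        c-=(d*g).sum()/g.sum()*1.0
    return c
if __name__=="__main__":
    best=None
    for t in((0,0),(.05,0),(-.05,0),(0,.05),(0,-.05)):
        x0=np.array([.5275,.319,.204,*t]); S=np.vstack([x0,x0+np.diag([.003,.003,.003,.05,.05])])
        r=minimize(cost,x0,method="Nelder-Mead",options=dict(initial_simplex=S,maxiter=400,xatol=1e-4,fatol=1e-3))
        q=r.x;print("cost",round(r.fun,2),"xyz",q[:3].round(4),"tilt deg x,y",np.degrees(q[3:]).round(1))
E
python3 fit.py A
```

```text
t 17.1 q [ 2.140e-01 -4.070e-01  1.666e+00 -1.000e-03  1.883e+00  4.890e-01] tcp [0.4182 0.1168 0.5562] gp [0.4181 0.1166 0.3892] 
F [-0.63 -0.11 -0.07] M [-0.08 -0.07  0.05] w 0.0005 x [ 0.962 -0.272 -0.   ] z [-0.001 -0.001 -1.   ]
cost -82.62 xyz [0.5271 0.319  0.2024] tilt deg x,y [ 3.5 -1.4]
cost -82.72 xyz [0.5269 0.3188 0.2029] tilt deg x,y [ 2.2 -0.5]
cost -82.79 xyz [0.5271 0.3189 0.2027] tilt deg x,y [ 3.2 -1.7]
cost -82.48 xyz [0.5269 0.319  0.2019] tilt deg x,y [ 3.8 -0.5]Traceback (most recent call last):
  File "fit.py", line 30, in <module>
    r=minimize(cost,x0,method="Nelder-Mead",options=dict(initial_simplex=S,maxiter=400,xatol=1e-4,fatol=1e-3))
    res = _minimize_neldermead(fun, x0, args, callback, bounds=bounds,
                               **options)
    fxc = func(xc)
    fx = function(np.copy(x), *(wrapper_args + args))
  File "fit.py", line 19, in cost
    m=cv2.GaussianBlur(masks(n,q),(0,0),.7)[a,b]; I=im[a,b]
                       ~~~~~^^^^^
  File "fit.py", line 9, in masks
    P=np.vstack([circ([0,0,z],r,40) for z in(a,b)]); p=proj(n,R.apply(P)+q[:3])
                                                       ~~~~^^^^^^^^^^^^^^^^^^^^
  File "h.py", line 10, in proj
    f,cx,cy,T=K(n); p=(np.asarray(P)-T[:3,3])@T[:3,:3]; return np.stack([cx+f*p[...,0]/-p[...,2],cy-f*p[...,1]/-p[...,2]],-1)
              ~^^^
  File "h.py", line 4, in K
    c=robot.camera_info(n); f=192/np.tan(np.radians(c["vertical_fov"])/2); return f,c["cx"],c["cy"],np.array(c["T"])
ValueError: time passes only in moves, steps and waits
```

```bash
sed -i 's/^def K(n):/import functools\n@functools.cache\ndef K(n):/' h.py
python3 - <<'E'
import re
s=open('fit.py').read()
s=s.replace('tag=sys.argv[1]; st(); ims={}','tag=sys.argv[1]; ims={}; C0=np.array([float(v) for v in sys.argv[2:5]]) if len(sys.argv)>2 else np.array([.5275,.319,.204])')
s=s.replace('im=robot.get_image(n); cv2.imwrite(f"pics/{n}{tag}.png",im[:,:,::-1])','im=cv2.imread(f"pics/{n}{tag}.png")[:,:,::-1]')
s=s.replace('[.5275,.319,.225]','C0+[0,0,.021]').replace('np.array([.5275,.319,.204,*t])','np.array([*C0,*t])')
open('fit.py','w').write(s)
E
echo open; python3 fit.py A
C=$(python3 -c "
from h import *
p=tri((239,214),(244,164))[0];print(atz('top',244,167,.137)[0],atz('top',244,167,.137)[1],.125)"); echo closed $C; python3 fit.py A $C; python3 fit.py 0 $C
```

```text
open
cost -82.62 xyz [0.5271 0.319  0.2024] tilt deg x,y [ 3.5 -1.4]
cost -82.72 xyz [0.5269 0.3188 0.2029] tilt deg x,y [ 2.2 -0.5]
cost -82.79 xyz [0.5271 0.3189 0.2027] tilt deg x,y [ 3.2 -1.7]
cost -82.48 xyz [0.5269 0.319  0.2019] tilt deg x,y [ 3.8 -0.5]
cost -82.76 xyz [0.5271 0.3188 0.2022] tilt deg x,y [ 3.8 -2.2]
closed 0.6363588690736204 0.01647355978367517 0.125
cost -76.63 xyz [0.638  0.0193 0.1236] tilt deg x,y [ 4.2 -1.4]
cost -76.52 xyz [0.6379 0.0192 0.1242] tilt deg x,y [ 3.8 -0.1]
cost -76.72 xyz [0.6381 0.0195 0.1238] tilt deg x,y [ 4.9 -1.2]
cost -75.97 xyz [0.638  0.0192 0.1248] tilt deg x,y [1.7 0.3]
cost -76.61 xyz [0.638  0.0193 0.1235] tilt deg x,y [ 4.4 -1.6]
cost -73.53 xyz [0.6372 0.0192 0.1233] tilt deg x,y [ 3.1 -0.1]
cost -74.32 xyz [0.6379 0.0191 0.124 ] tilt deg x,y [3.7 0.2]
cost -74.37 xyz [0.6381 0.0194 0.1235] tilt deg x,y [ 5.4 -0.8]
cost -74.1 xyz [0.638  0.0192 0.1244] tilt deg x,y [ 3.2 -0.4]
cost -74.28 xyz [0.6382 0.0194 0.1235] tilt deg x,y [ 4.6 -1.8]
```

The same fit on the closed jar, known to be upright, gives the same apparent tilt (about 4°, −1°) and a −1.3 mm height bias. So the stopper is seated level to within about 1° and 1 mm. I'll check by feel with a centred push of the closed fingers on the grip's flat top.

Call:
arm_command(targets=[[0.02,0.035,0,0,0,0,0],[0.04,0.07,0,0,0,0,0],[0.06,0.11,0,0,0,0,0],[0.08,0.15,0,0,0,0,0],[0.1,0.185,0,0,0,0,0],[0.109,0.2015,-0.02,0,0,0,0],[0.109,0.2015,-0.05,0,0,0,0],[0.109,0.2015,-0.08,0,0,0,0],[0.109,0.2015,-0.095,0,0,0,0],[0.109,0.2015,-0.095,0,0,0,0]])

```text
t: 18.2
tcp_pos: [0.5287, 0.3214, 0.4593]
eef_rot: [3.109, -0.427, -0.006]
contact_force: [-0.3, -0.2, 0.8]
width: 0.0005
```

Call:
arm_command(targets=[[0,0,-0.004,0,0,0,0],[0,0,-0.008,0,0,0,0],[0,0,-0.012,0,0,0,0],[0,0,-0.015,0,0,0,0],[0,0,-0.018,0,0,0,0],[0,0,-0.018,0,0,0,0]])

```text
t: 18.8
tcp_pos: [0.5288, 0.3208, 0.444]
eef_rot: [3.112, -0.428, -0.001]
contact_force: [-0.3, 0.7, -0.7]
width: -0.0
```

```bash
python3 -c "
from h import *
st()"
```

```text
t 18.8 q [ 0.504 -0.014  1.513 -0.     1.643  0.778] tcp [0.5288 0.3208 0.444 ] gp [0.5287 0.3208 0.277 ] 
F [-0.27  0.73 -0.72] M [-0.   -0.01  0.01] w -0.0 x [ 0.963 -0.27  -0.001] z [-0.001 -0.001 -1.   ]
```

Call:
arm_command(targets=[[-0.0015,-0.002,0,0,0,0,0],[-0.0015,-0.002,-0.001,0,0,0,0],[-0.0015,-0.002,-0.002,0,0,0,0],[-0.0015,-0.002,-0.003,0,0,0,0],[-0.0015,-0.002,-0.004,0,0,0,0],[-0.0015,-0.002,-0.004,0,0,0,0]])

```text
t: 19.4
tcp_pos: [0.5273, 0.3189, 0.4403]
eef_rot: [3.112, -0.428, -0.001]
contact_force: [0.5, -1.4, 3.4]
width: 0.0006
```

Call:
arm_command(targets=[[0,0,-0.002,0,0,0,0],[0,0,-0.004,0,0,0,0],[0,0,-0.006,0,0,0,0],[0,0,-0.006,0,0,0,0]])

```text
t: 19.8
tcp_pos: [0.5273, 0.3188, 0.4348]
eef_rot: [3.112, -0.428, 0.0]
contact_force: [0.0, -1.8, 9.3]
width: 0.0004
```

Call:
arm_command(targets=[[0,0,-0.002,0,0,0,0],[0,0,-0.004,0,0,0,0],[0,0,-0.005,0,0,0,0],[0,0,-0.005,0,0,0,0]])

```text
t: 20.2
tcp_pos: [0.5272, 0.3189, 0.4305]
eef_rot: [-3.112, 0.428, -0.001]
contact_force: [-2.7, -2.3, 14.3]
width: 0.0002
```

Call:
arm_command(targets=[[0,0,-0.002,0,0,0,0],[0,0,-0.004,0,0,0,0],[0,0,-0.004,0,0,0,0],[0,0,-0.004,0,0,0,0]])

```text
t: 20.6
tcp_pos: [0.5272, 0.3188, 0.4271]
eef_rot: [-3.111, 0.428, -0.002]
contact_force: [-2.4, -2.9, 15.6]
width: 0.0007
```

Call:
arm_command(targets=[[0,0,0.004,0,0,0,0],[0,0,0.008,0,0,0,0],[0,0,0.012,0,0,0,0],[0,0,0.014,0,0,0,0],[0,0,0.014,0,0,0,0],[0,0,0.014,0,0,0,0]])

```text
t: 21.2
tcp_pos: [0.5273, 0.3189, 0.4395]
eef_rot: [3.112, -0.428, -0.001]
contact_force: [-1.9, -0.8, 4.8]
width: 0.0009
```

Call:
arm_command(targets=[[0,0,0.003,0,0,0,0],[0,0,0.007,0,0,0,0],[0,0,0.015,0,0,0,0],[0,0,0.04,0,0,0,0],[-0.01,-0.02,0.08,0,0,0,0],[-0.03,-0.06,0.1,0,0,0,0],[-0.05,-0.1,0.11,0,0,0,0],[-0.08,-0.14,0.11,0,0,0,0],[-0.1,-0.18,0.11,0,0,0,0],[-0.1,-0.18,0.11,0,0,0,0]])

```text
t: 22.2
tcp_pos: [0.425, 0.1359, 0.5511]
eef_rot: [-3.112, 0.432, -0.004]
contact_force: [-0.9, -0.1, 1.3]
width: 0.0006
```

```bash
python3 - <<'E'
from h import *
st()
for n in("scene","top"): cv2.imwrite(f"pics/{n}B.png",robot.get_image(n)[:,:,::-1])
a=cv2.imread("pics/sceneB.png");b=cv2.imread("pics/topB.png")
cv2.imwrite("pics/oB.png",np.hstack([crop(a[:,:,::-1],310,215,80,100,5),crop(b[:,:,::-1],80,160,80,100,5)]))
E
python3 fit.py B
```

```text
t 22.2 q [ 2.530e-01 -3.830e-01  1.657e+00 -1.000e-03  1.865e+00  5.280e-01] tcp [0.425  0.1359 0.5511] gp [0.4254 0.1359 0.3841] 
F [-0.92 -0.13  1.25] M [-0.01 -0.05 -0.04] w 0.0006 x [ 0.962 -0.273  0.002] z [ 0.003 -0.    -1.   ]
cost -73.52 xyz [0.5276 0.3189 0.2015] tilt deg x,y [ 2.5 -1.4]
cost -73.48 xyz [0.5275 0.3189 0.2019] tilt deg x,y [ 2.  -1.4]
cost -73.62 xyz [0.5276 0.3188 0.2016] tilt deg x,y [ 2.3 -1.7]
cost -73.18 xyz [0.5272 0.3187 0.2029] tilt deg x,y [-0.4  1.1]
cost -73.41 xyz [0.5275 0.3185 0.2023] tilt deg x,y [ 0.9 -0.2]
```

View pics/oB.png

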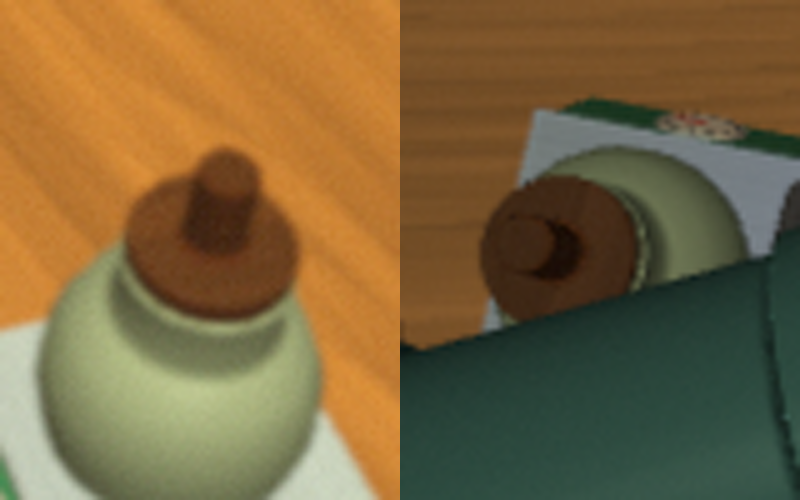

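The stopper stands upright with the cap down on the jar. My picture budget is used up, so I'll compare the cap-to-rim edge numerically with the closed jar: the brightness going down from the cap's lower edge.

Run:
```python
from h import *
im=cv2.GaussianBlur(cv2.imread("pics/sceneB.png")[:,:,::-1].astype(np.float32),(0,0),.5)
# sample outward along rim normal at azimuths facing camera; image path in vertical direction, mm below seated cap edge
for name,c in(("jar",[.5275,.3195,.2018]),("closed",[.6385,.0195,.1238])):
    d=K("scene")[3][:2,3]-np.array(c[:2]); a0=np.arctan2(d[1],d[0])
    for da in(-60,-30,0,30,60):
        a=a0+np.radians(da); hs=np.arange(.012,-.0101,-.002)
        p=proj("scene",np.array([[c[0]+.036*np.cos(a),c[1]+.036*np.sin(a),c[2]+h] for h in hs])).astype(np.float32)
        v=cv2.remap(im,p[:,0][None],p[:,1][None],cv2.INTER_LINEAR)[0]
        print(name,da,"G-R",(v[:,1]-v[:,0]).round().astype(int),"G",v[:,1].round().astype(int))
```

```text
jar -60 G-R [-34 -30 -25 -20 -16 -11  -6  -3   0   1   1   0] G [ 64  66  68  71  79  90 103 110 115 116 112 105]
jar -30 G-R [-38 -34 -29 -24 -17  -9  -3   1   3   4   4   4] G [ 55  52  53  60  78 100 118 127 127 120 111 105]
jar 0 G-R [-40 -37 -32 -25 -17  -8  -1   1   3   4   4   5] G [ 56  48  49  57  80 107 134 136 133 123 116 112]
jar 30 G-R [-36 -33 -29 -23 -14  -6   0   3   5   4   4   5] G [ 52  48  53  63  89 114 134 141 138 126 116 113]
jar 60 G-R [-25 -19 -14  -9  -5  -1   1   3   3   4   4   4] G [ 73  80  91 102 115 126 133 135 134 128 121 113]
closed -60 G-R [-35 -31 -26 -21 -16 -10  -5  -3  -1  -1   0   1] G [ 74  78  82  89  95 106 117 124 126 123 118 112]
closed -30 G-R [-41 -37 -31 -24 -16  -9  -3   0   2   2   3   2] G [ 59  56  61  74  94 112 129 131 131 122 115 112]
closed 0 G-R [-37 -32 -26 -19 -12  -5   0   2   2   2   1   1] G [ 53  54  58  81 104 126 139 137 130 121 114 110]
closed 30 G-R [-36 -30 -24 -17  -9  -3  -1   1   1   1   2   1] G [ 56  56  68  83 103 118 124 124 117 111 107 106]
closed 60 G-R [-29 -25 -20 -14 -10  -7  -4  -1   1   1   0   1] G [ 78  81  89  98 106 111 115 116 114 110 104 100]
```

The cap-to-rim profile of the stoppered jar matches that of the closed jar at all five directions, so the cap is seated. I'll hand in.

```bash
python3 -c "
from h import *
st(); print(robot.close_job())"
```

```text
t 22.3 q [ 0.256 -0.378  1.655 -0.     1.863  0.531] tcp [0.4269 0.1383 0.5501] gp [0.427  0.1383 0.3831] 
F [0.68 0.1  0.47] M [-0.03 -0.13 -0.06] w 0.0006 x [ 0.962 -0.271  0.001] z [ 0.001  0.    -1.   ]
the job is handed in; nothing more can be done
None
```

I picked up the large stopper, turned it plug down and guided it into the jar's mouth in the grip. I pressed it home at up to about 20 N, then let go and pushed once more on the grip's top, gently. The job was handed in at 22.3 s with the arm clear. It reported no verdict.

**Pan travel:** I never read the pan directly. From the forces it sank about 23 mm at most, short of the 28 mm stop.

**Seating:** The last checks agree that the cap is on the rim.
- **Feel:** while pressing, the force rose only at about the pan's spring rate, so the stopper was no longer moving into the neck.
- **Height:** the fingers met the grip's top about 258–259 mm above the counter. A seated stopper should be at 258.8 mm.
- **Edge:** in the scene camera, the cap-to-rim edge looks the same as the closed jar's in all five directions compared.

**Less certain:**
- **Level:** the camera fit showed about 2–3° of tilt, but the upright closed jar fitted at about 4°, so I took that as bias. The last fit was looser because the arm hid part of the top view. "Flat all round" is sure only to about 1 mm and 1°.
- **During the press:** the stopper shifted up or pivoted a few millimetres in the grip, and there were sideways forces of about 3 N. The ring then popped in, and the jar's mouth fitted within about 1 mm of where it had been.
- **Neighbouring objects:** I planned the arm's path clear of the cup, tin and closed jar. Only the closed jar was re-measured (before the last push), and it had not moved.

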